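# Quarter-turn the bead dish under the magnifier

### The job

Swing the desk magnifier aside, either way, until no part of its lens is over the wooden dish, and only then touch the dish. Lift the dish by its brass handle and, in the air, give it a quarter turn so that its white pointer points at the red stud, keeping it level and the loose blue bead in its middle all the while. Finish still holding it, motionless and level, centred over its cork pad and about 7 cm above it, with the other things on the desk left alone.

Things in the scene. Friction and masses are not known exactly. Their poses are not given: they have to be found in the camera images.
- pad: fixed round cork pad on the desk, 176 mm across and 6 mm thick, on which the dish stands at first; origin at the centre of its underside, on the desk. Its x axis points to the magnifier's post, its y axis along the line through the two studs. The desk is at z = 0
- dish: loose round dark wooden dish, 136 mm across, rim 18 mm high, about 260 g, standing on the pad (centre within 4 mm, yaw within 0.1 rad of the pad's); origin at the centre of its underside, z up. Its flat floor is 16 mm in radius, 5 mm above the underside, and slopes up around that at 15 degrees. A white pointer juts out along +x to 88 mm from the centre
- dish_grip (a point): centre of the dish's brass handle bar, 100 mm above the dish's underside, over its centre and balance point. The level square bar, 14 x 14 mm and 116 mm long, runs along the dish's y axis between two legs at y = -60 and +60 mm, rigid with the dish; pinch it across the dish's x axis
- dish_pointer (a point): point on the top of the dish's white pointer, 80 mm from the dish's centre along its +x axis
- bead_center (a point): centre of the loose sky-blue polished stone bead, a ball 36 mm across, 65 g, lying free on the dish's floor under the handle bar; it rolls if the dish tips or jerks
- stud_red: fixed red stud on the desk beside the pad, 24 mm across, 20 mm high, 125 mm from the pad's centre, on the pad's +y or -y side; origin under it. This is where the pointer must point
- stud_black: fixed black stud of the same shape, on the opposite side of the pad from the red one
- magstand: fixed foot and post of the desk magnifier: foot 90 mm across and 16 mm high, post 16 mm across up to a height of 142 mm, standing 170 mm from the pad's centre; origin under the post's axis on the desk. With what it carries it reaches 193 mm high
- lens_arm (a joint): angle in rad of the magnifier's arm about the post's upright axis: 0 = lens straight over the pad's centre, growing counter-clockwise seen from above, free from -1.7 to 1.7; it starts within 0.2 of 0, swings with light friction (about 0.08 N m) and stays where it is left
- lens_centre (a point): centre of the clear round lens (84 mm across with its black rim, 142 to 154 mm above the desk), 170 mm from the post's axis; the aluminium arm from the post to it is 14 mm wide, its top 152 mm above the desk
- lens_knob (a point): on the axis of the orange upright round knob on the magnifier's arm, 178 mm above the desk; the knob is 16 mm across and rises from the arm's top (152 mm above the desk) to 193 mm, 100 mm from the post's axis towards the lens. Pinch it from above or push it sideways to swing the arm
- bird: small carved bird on a dark curved stand, 56 mm across the base and 93 mm tall, loose; origin under the centre of its base. To be left alone
- chisel: loose hand tool with a handle, 170 mm long, lying on the desk; origin under its middle. To be left alone
- wax: small loose jar of wax, 56 mm across and 55 mm tall; origin under its centre. To be left alone
Mind the look-alikes: they are no part of the job. There is more than one size of the dish; the job needs the larger.

How it is judged (in metres and radians):
On the way, in this order (a step that is already met when the one before it is completed fails the run):
1. the magnifier is swung aside, its lens no longer over the dish, while the dish still stands on its pad (horizontal distance between lens_centre and dish above 0.108 m and distance of dish from where it was at the start of the episode below 0.02 m and height (world z) of dish below 0.02 m), for 0.2 s.
2. the dish is lifted clear of the pad by the fingers, not yet turned (height (world z) of dish above 0.028 m and contact force between dish and the fingers above 0.5 N and angle between the x axis of dish and the x axis of pad, either way round below 0.7 rad), for 0.1 s.
At the end, for the whole second after the job is handed in: lens clear of the dish (centres over 108 mm apart from above); dish held by the fingers alone, underside 45 to 115 mm above the desk, within 30 mm of the pad's centre, pointer's line passing within 25 mm of the red stud, tilt under 0.1 rad, still; bead within 25 mm of its middle (horizontal distance between lens_centre and dish above 0.108 m and height (world z) of dish between 0.045 and 0.115 m and horizontal distance between dish and pad below 0.03 m and x of stud_red in the frame of dish above 0.05 m and y of stud_red in the frame of dish between -0.025 and 0.025 m and angle between dish's own z axis and vertical below 0.1 rad and horizontal distance between bead_center and dish below 0.025 m and z of bead_center in the frame of dish above 0 m and contact force between dish and the fingers above 0.5 N and linear speed of dish below 0.03 m/s and angular speed of dish below 0.2 rad/s and contact force between dish and pad below 0.1 N and contact force between dish and magstand below 0.1 N and contact force between dish and stud_red below 0.1 N and contact force between dish and stud_black below 0.1 N and contact force between dish and bird below 0.1 N and contact force between dish and chisel below 0.1 N and contact force between dish and wax below 0.1 N); the arm keeps its last pose, push and grip.
It fails at once if the bead rolls more than 35 mm away from the middle of the dish (horizontal distance between bead_center and dish above 0.035 m).
It fails at once if the dish is tipped by more than 0.2 rad (angle between dish's own z axis and vertical above 0.2 rad).
It fails at once if the dish is touched by the fingers while the lens is still over it (not (horizontal distance between lens_centre and dish above 0.108 m) and contact force between dish and the fingers above 1 N).
It fails at once if a bystander (bird, hand tool, jar) is moved by more than 20 mm (distance of any of bird, chisel, wax from where it was at the start of the episode above 0.02 m).
It also fails if it takes over 54 s, if anything falls off the work surface, if the arm or the gripper's body presses on something with over 40 N, if the wrist force passes 120 N, or if a joint passes its speed limit or range.

### The arm

A 6-joint arm with a two-finger parallel gripper is mounted at the origin on the work surface. World frame = base frame: x ahead of the robot, y to its left, z up, the work surface at z = 0. Lengths are in m, angles in degrees, forces in N, time in s.
With the tool pointing down it reaches from about 0.375 to 0.75 m from the base axis. Payload 9 kg.
Tool frame: the origin (TCP) lies where the fingers leave the gripper's body, on its centre line; the fingertips stand 73 mm ahead of it and the grasp point (between the pads) lies 54 mm ahead of it (robot.tip_reach is the distance from the TCP to the fingertips, in m); z points along the fingers, y is the line along which they close (so a half turn about z gives the same grasp; the last joint's range is limited). The gripper opens to 85 mm and grips with 20 to 120 N. Pads are 22 mm wide; open, the fingers measure 114 mm over their backs; the gripper's body (76 mm by 85 mm) begins 54 mm behind the grasp point. The pads swing forward as they close: fully open they stand 13 mm farther back than shut.
Start: joints at [-82.718, 5.964, 5.575, 89.605, 0, 77.527], TCP at [0.203, -0.565, 0.304] pointing down, gripper open.
Joint ranges: [-171.21, 171.21], [-48.23, 106.86], [-62.78, 66.21], [-105.2, 120.99], [-86.42, 89.51], [-180, 180]. Speed limits (degrees/s): [127.2, 127.2, 147.25, 180, 180, 180].

### API

Orientations are given as [roll, pitch, yaw] about the fixed x, y, z axes, in that order (R = Rz(yaw) Ry(pitch) Rx(roll)).
In Python, from plant import robot gives the robot as it stands. Calls block until the motion is done:
- robot.move_pose(position, orientation): joint-space move of the TCP to a pose.
- robot.line_to(position, vel=0.15, rotation=None, guard=None): straight line of the TCP; rotation=None keeps the orientation; vel is the mean speed in m/s. With guard (N) it stops when the force on the tool has changed by that much, and returns True; else False.
- robot.goto_joints(angles): joint-space move.
- robot.set_gripper(opening): finger opening in m; the grip force is fixed at half the most; returns when the fingers have stopped.
- robot.pause(seconds).
- robot.ik(position, orientation): joint angles nearest the present ones, or None.
- robot.observe(): the state.
- robot.grab_frame(name): name is "scene" or "top" or "wrist"; returns the picture (480x640x3 uint8, blue, green, red); there is no depth.
- robot.get_calibration(name): a dict with "vertical_fov" (degrees; the focal length in pixels is half the picture's height over the tangent of half this angle, whatever the lens; pixels are square), "cx", "cy" (the principal point, pixels), "rvec" (rotation vector, rad) and "tvec" (3), from world to camera coordinates, as OpenCV has them. Camera axes: x right, y down, z forward; pixel columns grow to the right and rows downward; lengths in m; the calibration is good to about 2 mm. A picture is of the moment at which its call begins: read the wrist's pose just before it. get_calibration takes no time and is no camera call; for the wrist camera it gives the pose at the moment of the call.
A pose or a line that the arm cannot do raises robot.IKError and nothing moves.
- robot.job_done(): hands the job in; it is judged then, once.
The state is a dict: "time": time; "q": joint angles; "qvel": joint speeds; "joint_torque": joint torques, N m; "tool_pos": TCP position; "tcp_rot": TCP orientation; "ft_force": force on the tool from outside, world axes, zero at the start; "torque": the same for the moment, N m; "gripper_width": finger opening in m; "gripper_force": force on a finger pad.
Only numpy, scipy, OpenCV 4.12 (cv2) and the standard library are available. Lean on these libraries where they do the work, as an engineer would, in place of code of your own. Each camera call takes 0.05 s, during which the arm holds its last target. There are 200 camera calls.

## Working session

There is one attempt and no reset: what is moved stays moved. The work goes in short steps, each a Python script; the robot and the scene stay as the last script left them, time stands still between calls to the robot, and variables do not carry over. Pictures are saved under pics/ and viewed, at most 10 in all, crops included, and the job is handed in when it is done.

```bash
mkdir -p pics && cat > h.py <<'E'
import numpy as np, cv2
from plant import robot
def cam(n):
    c=robot.get_calibration(n); f=240/np.tan(np.radians(c["vertical_fov"])/2)
    K=np.array([[f,0,c["cx"]],[0,f,c["cy"]],[0,0,1]]); R=cv2.Rodrigues(np.array(c["rvec"],float))[0]
    return K,R,np.array(c["tvec"],float).ravel(),c
def back(n,u,v,z,cc=None):
    K,R,t,_=cc or cam(n); d=R.T@np.linalg.solve(K,[u,v,1.]); o=-R.T@t
    return o+d*(z-o[2])/d[2]
def proj(n,p,cc=None):
    K,R,t,_=cc or cam(n); q=K@(R@np.array(p,float)+t); return q[:2]/q[2]
E
python3 - <<'E'
from h import *
for n in("top","scene"):
    cv2.imwrite(f"pics/{n}0.png",robot.grab_frame(n)); K,R,t,c=cam(n); print(n,c,-R.T@t)
o=robot.observe(); print(o["time"],o["tcp_rot"],o["gripper_width"])
E
```

```text
top {'vertical_fov': 55.92605914554547, 'cx': 321.74095891721134, 'cy': 241.2758395007491, 'rvec': array([ 2.15496753, -2.1288261 ,  0.17949777]), 'tvec': array([-0.02667952,  0.57103024,  1.13865396])} [ 0.38325436 -0.01161936  1.21503138]
scene {'vertical_fov': 48.63903816517406, 'cx': 318.5838598970456, 'cy': 242.3594765557525, 'rvec': array([ 0.89551067,  2.63585846, -0.90710129]), 'tvec': array([ 0.43426301, -0.18205048,  1.32525178])} [0.93254329 0.49375211 0.92983378]
0.1 [-1.79934682e+02 -1.61680455e-02  1.97548352e+01] 0.08546219599929297
```

View pics/top0.png

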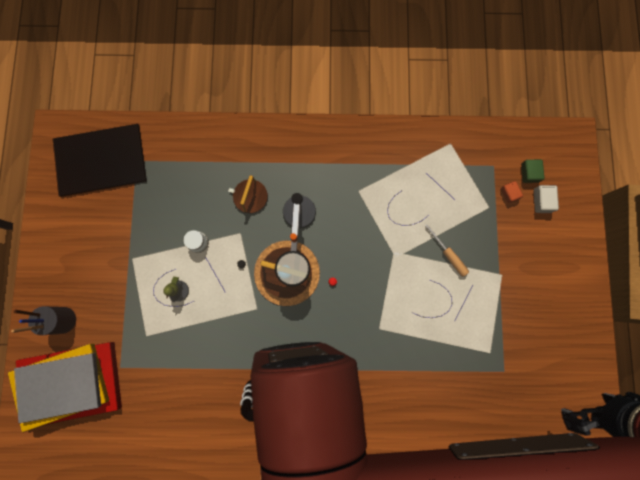

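View pics/scene0.png

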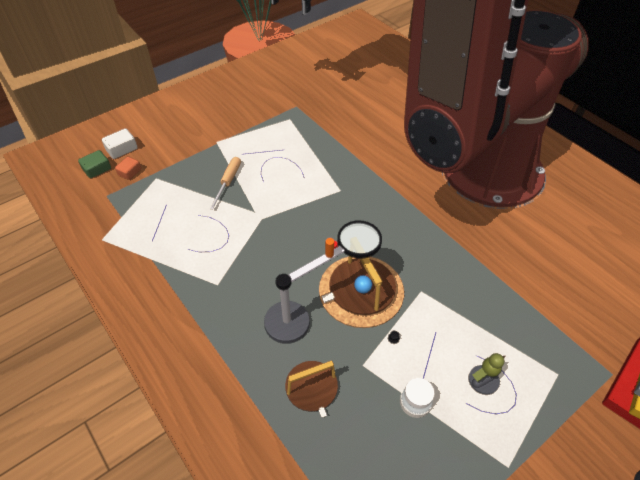

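The top view shows the pad at about (287,273), the post at about (299,210), the red stud at (333,282), the black stud at (241,265), and the orange knob near (293,237). The small look-alike dish is at (250,197). In the scene view, the white pointer at (328,297) faces the post. Next I measure these by colour.

```bash
python3 - <<'E'
from h import *
im=cv2.imread("pics/top0.png"); h=cv2.cvtColor(im,cv2.COLOR_BGR2HSV); T=cam("top"); S=cam("scene")
def blob(m,box):
    x0,y0,x1,y1=box; s=np.zeros(m.shape,np.uint8); s[y0:y1,x0:x1]=m[y0:y1,x0:x1]
    ys,xs=np.nonzero(s); return xs.mean(),ys.mean(),len(xs)
red=(((h[...,0]<6)|(h[...,0]>174))&(h[...,1]>180)&(h[...,2]>90)).astype(np.uint8)
r=blob(red,(322,270,345,295)); pr=back("top",*r[:2],.018,T); print("red",r,pr)
dark=(h[...,2]<40).astype(np.uint8); b=blob(dark,(232,256,250,274)); pb=back("top",*b[:2],.018,T); print("black",b,pb)
pad=(pr+pb)/2; print("pad",pad, "studdist",np.linalg.norm(pr-pb))
org=((h[...,0]<16)&(h[...,1]>170)&(h[...,2]>120)).astype(np.uint8)
k=blob(org,(286,228,300,242)); pk=back("top",*k[:2],.185,T); print("knob",k,pk)
d=(pb-pr)[:2]/np.linalg.norm((pb-pr)[:2]); x=np.array([d[1],-d[0]]); x*=np.sign(x[0]); post=pad[:2]+.17*x; print("x",x,"post",post,"post px",proj("top",[*post,.14],T),"knobr",np.linalg.norm(pk[:2]-post))
print("scene px post",proj("scene",[*post,.142],S),"knob",proj("scene",[*pk[:2],.175],S),"pad",proj("scene",[*pad[:2],.006],S))
for n,u,v,z in(("jar",196,240,.055),("bird",175,290,.03),("dish2",250,197,.01)): print(n,back("top",u,v,z,T))
cv2.imwrite("pics/top0c.png",cv2.resize(im[180:320,220:360],None,fx=4,fy=4,interpolation=cv2.INTER_CUBIC))
E
```

```text
red (np.float64(332.3695652173913), np.float64(281.2608695652174), 46) [ 0.46902776 -0.04924266  0.018     ]
black (np.float64(nan), np.float64(nan), 0) [nan nan nan]
pad [nan nan nan] studdist nan
knob (np.float64(292.93548387096774), np.float64(236.3548387096774), 31) [0.55956814 0.04793984 0.185     ]
x [nan nan] post [nan nan] post px [nan nan] knobr nan
scene px post [nan nan] knob [330.18172033 246.78898999] pad [nan nan]
jar [0.56895983 0.30652735 0.055     ]
bird [0.44048744 0.36057615 0.03      ]
dish2 [0.69734477 0.17795561 0.01      ]<stdin>:5: RuntimeWarning: Mean of empty slice.
  ret = ret.dtype.type(ret / rcount)
```

View pics/top0c.png

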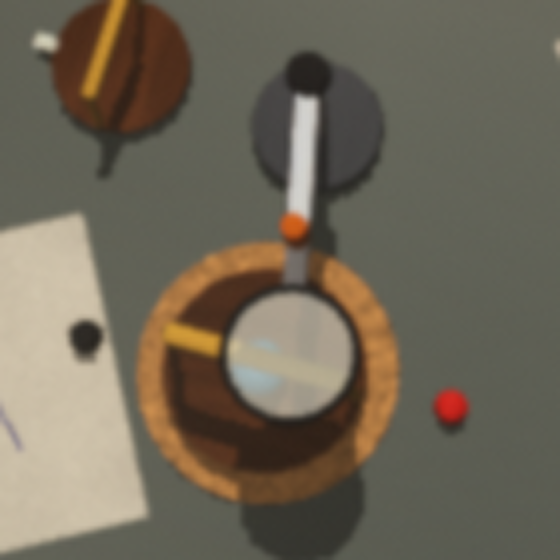

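The crop gives the black stud at (241.5,263.8), the pad circle's centre at (287,273.1), the foot's centre at (299.3,212) and the arm's black hub at (297,198.5). The knob is at (293.2,236.7) and the lens centre at (292.5,268.5). The bar is seen through the lens.

```bash
python3 - <<'E'
from h import *
T=cam("top"); S=cam("scene")
pr=back("top",332.4,281.3,.018,T);pb=back("top",241.5,263.6,.018,T)
print(pb,"studdist",np.linalg.norm(pr-pb),"mid",(pr+pb)/2)
print("padcircle",back("top",287,273.1,.006,T))
foot=back("top",299.3,212,.014,T);hub=back("top",297,198.5,.16,T);print("foot",foot,"hub",hub)
k=back("top",293.2,236.9,.192,T);l=back("top",292.5,268.5,.15,T);print("knob",k,"lens",l)
pad=((pr+pb)/2)[:2]; d=(pb-pr)[:2]/np.linalg.norm((pb-pr)[:2]); x=np.array([d[1],-d[0]]); post=pad+.17*x
print("x",x,np.degrees(np.arctan2(x[1],x[0])),"post",post)
for q in(foot,hub): print(np.linalg.norm(q[:2]-pad),np.linalg.norm(k[:2]-q[:2]),np.linalg.norm(l[:2]-q[:2]))
print("bar end",back("top",220+167/4,180+333/4,.113,T))
o=robot.observe()
for y in (0,90,-90,180): print(y,robot.ik([k[0],k[1]+.04,.25],[180,0,y]),robot.ik([*pad,.16],[180,0,y]))
E
```

```text
[0.51295298 0.19257217 0.018     ] studdist 0.2458702294641397 mid [0.49093918 0.0716241  0.018     ]
padcircle [0.49022832 0.07201142 0.006     ]
foot [0.6562137  0.04199082 0.014     ] hub [0.65610061 0.0416314  0.16      ]
knob [0.55710899 0.04690113 0.192     ] lens [0.4885259  0.04932689 0.15      ]
x [ 0.98383662 -0.17906842] -10.31550233567923 post [0.65819141 0.04118247]
0.16791008746318126 0.0992262751989127 0.1678481952901058
0.1678626177870959 0.09913177841584388 0.16775131536263635
bar end [0.50413712 0.12692687 0.113     ]
0 [ -4.42235656  -0.58466266  -6.7600979   83.82456476   0.
 175.57764344] [ -6.84194025 -11.0701196  -25.98586806  75.08425154   0.
 173.15805975]
90 [-4.42235656 -0.58466266 -6.7600979  83.82456476  0.         85.57764344] [ -6.84194025 -11.0701196  -25.98586806  75.08425154   0.
  83.15805975]
-90 [ -4.42235656  -0.58466266  -6.7600979   83.82456476   0.
 -94.42235656] [ -6.84194025 -11.0701196  -25.98586806  75.08425154   0.
 -96.84194025]
180 [-4.42235656 -0.58466266 -6.7600979  83.82456476  0.         -4.42235656] [ -6.84194025 -11.0701196  -25.98586806  75.08425154   0.
  -6.84194025]
```

```bash
python3 - <<'E'
from h import *
print(robot.tip_reach)
P=np.array([.657,.0415]); rot=[180,0,90]; Z=.243
at=lambda deg,z:[*(P+.1*np.array([np.cos(np.radians(deg)),np.sin(np.radians(deg))])),z]
robot.set_gripper(0.0)
robot.move_pose(at(142,.33),rot); robot.line_to(at(142,Z),vel=.15)
for d in list(range(152,240,10))+[240]:
    robot.line_to(at(d,Z),vel=.08)
f=robot.observe(); print(f["time"],f["ft_force"])
robot.line_to(at(230,Z),vel=.1); robot.line_to(at(230,.33),vel=.2)
robot.set_gripper(.085)
# go beside the dish to look with wrist
robot.move_pose([.46,.08,.33],[180,0,80])
cv2.imwrite("pics/top1.png",robot.grab_frame("top"));cv2.imwrite("pics/scene1.png",robot.grab_frame("scene"))
import pickle; pickle.dump(cam("wrist"),open("w1.pkl","wb")); cv2.imwrite("pics/wrist1.png",robot.grab_frame("wrist"))
print(robot.observe()["time"],proj("wrist",[.491,.0716,.113]))
E
```

```text
0.0726
7.9333 [ 0.17860878 -0.51680498 -0.26358105]
10.5083 [360.19617708 231.55964566]
```

View pics/wrist1.png

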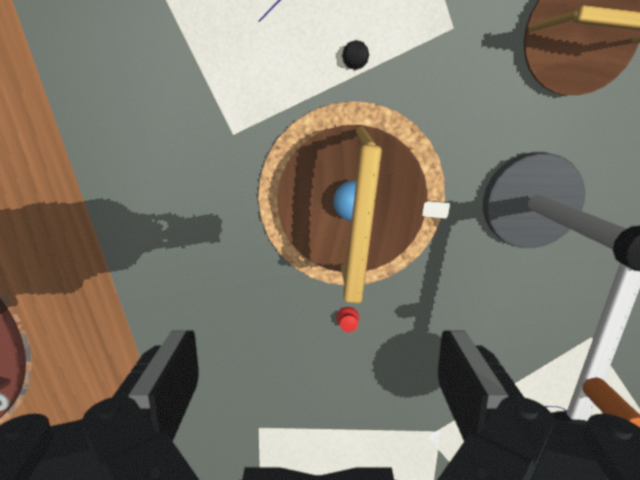

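View pics/scene1.png

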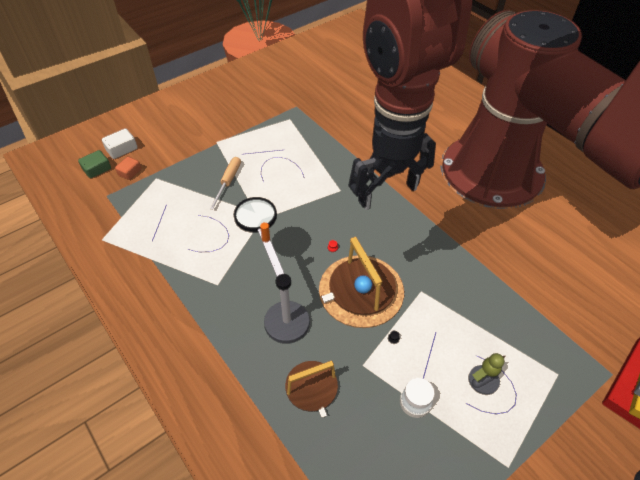

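The lens is now well aside at scene (255,214). In the wrist view the bar's top face runs from (371,146) to about (354,292), and the pointer's top is at (436,210).

```bash
python3 - <<'E'
from h import *; import pickle
W=pickle.load(open("w1.pkl","rb")); o=-W[1].T@W[2]; print("cam",o)
a=back("wrist",371,146,.113,W);b=back("wrist",354,292,.113,W);print(a,b,np.linalg.norm(a-b),"mid",(a+b)/2,"ang",np.degrees(np.arctan2(*(a-b)[1::-1])))
p=back("wrist",436,210,.02,W);print("ptr",p, np.linalg.norm(p[:2]-(a+b)[:2]/2), np.degrees(np.arctan2(*(p-(a+b)/2)[1::-1])))
print("red",back("wrist",348,315,.018,W),"black",back("wrist",356,54,.018,W))
for y in(80,-100): 
  for dy in (0,-90): print(y+dy,robot.ik([.49,.0716,.2],[180,0,y+dy]))
for n,u,v,z in(("bird",488,380,.01),):print(n,back("scene",u,v,z))
E
```

```text
cam [0.47641437 0.15876902 0.40002255]
[0.50652498 0.12853973 0.113     ] [0.47995107 0.02640997 0.113     ] 0.10553038040596553 mid [0.49323803 0.07747485 0.113     ] ang 75.4151850010701
ptr [0.56721502 0.05163304 0.02      ] 0.07836066257920565 -19.255443796937453
red [ 0.47148627 -0.04125189  0.018     ] black [0.5143091  0.19391797 0.018     ]
80 [ -6.85822058 -12.25185616 -22.82915917  79.422697     0.
  93.14177942]
-10 [  -6.85822058  -12.25185616  -22.82915917   79.422697      0.
 -176.85822058]
-100 [ -6.85822058 -12.25185616 -22.82915917  79.422697     0.
 -86.85822058]
-190 [ -6.85822058 -12.25185616 -22.82915917  79.422697     0.
   3.14177942]
bird [0.43963942 0.36743731 0.01      ]
```

```bash
python3 - <<'E'
from h import *; import pickle
W=pickle.load(open("w1.pkl","rb"))
a=back("wrist",371,146,.113,W);b=back("wrist",354,303,.113,W); m=(a+b)/2; ang=np.degrees(np.arctan2(*(a-b)[1::-1]))
print(np.linalg.norm(a-b),m,ang)
c=np.r_[(m[:2]+[.491,.0716])/2 if np.linalg.norm(m[:2]-[.491,.0716])<.006 else m[:2]]
yaw=ang-180
robot.move_pose([*c,.30],[180,0,yaw]); 
robot.line_to([*c,.205],vel=.12)
robot.line_to([*c,.160],vel=.05,guard=8); robot.pause(.2)
robot.set_gripper(.03); robot.set_gripper(.0)
o=robot.observe(); print(o["time"],o["tool_pos"],o["tcp_rot"],o["gripper_width"],o["gripper_force"],o["ft_force"])
cv2.imwrite("pics/scene2.png",robot.grab_frame("scene"))
E
```

```text
0.11444000263243524 [0.49257729 0.07304567 0.113     ] 75.89170049917246
16.1583 [0.49166547 0.07231688 0.16004281] [ 1.79985361e+02 -9.42414071e-03 -1.04106848e+02] 0.013111309045525292 59.09126400947571 [-1.58727182  0.04813043  0.96442925]
```

View pics/scene2.png

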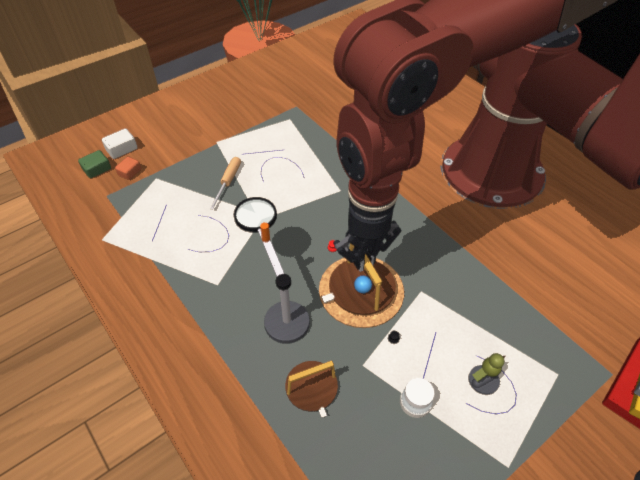

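The fingers hold the bar (13 mm opening, 59 N), and the bead sits centred at (363,284). I'll lift gently, then turn while rising.

```bash
python3 - <<'E'
from h import *
o=robot.observe(); c=o["tool_pos"][:2]; z=o["tool_pos"][2]
robot.line_to([*c,z+.034],vel=.02); robot.pause(.5)
o=robot.observe(); print(o["time"],o["ft_force"],o["torque"],o["gripper_width"])
yf=-100.3+90-180
robot.line_to([.491,.0718,z+.070],vel=.008,rotation=[180,0,yf]); robot.pause(.8)
o=robot.observe(); print(o["time"],o["tool_pos"],o["tcp_rot"],o["ft_force"],o["gripper_width"])
cv2.imwrite("pics/scene3.png",robot.grab_frame("scene")); cv2.imwrite("pics/top3.png",robot.grab_frame("top"))
d=.076
print("ptr scene",proj("scene",[.491+.08*np.cos(np.radians(-100.3)),.0718+.08*np.sin(np.radians(-100.3)),d+.018]),"bead",proj("scene",[.491,.0718,d+.023]))
E
```

```text
18.5583 [-0.12023831 -0.4343757  -3.53323368] [0.01791375 0.01550285 0.01271968] 0.013020188470473306
24.0083 [0.49100384 0.07178475 0.23006402] [-1.79999799e+02  6.02372561e-04  1.69700078e+02] [-0.54936089  0.53844872 -4.36237718] 0.012670382600884688
ptr scene [344.63750887 234.40043751] bead [364.83636833 261.43700584]
```

View pics/scene3.png

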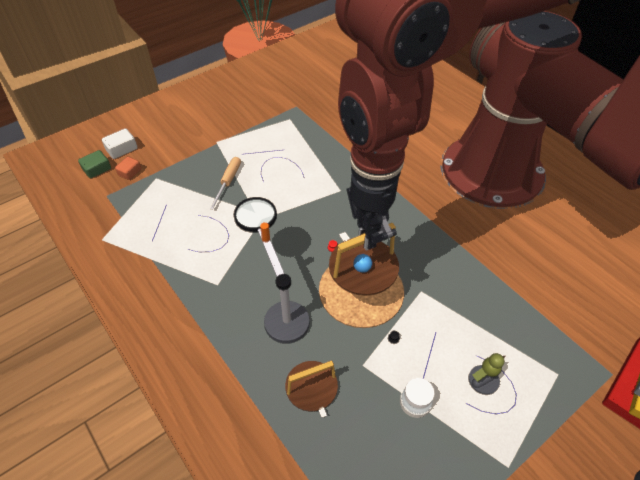

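The dish is in the air with its pointer at (344,237), predicted (345,234). The bead is at (363,263), predicted (365,261), and the other things on the desk have not moved.

```bash
python3 -c "
from h import *
print(robot.job_done())"
```

```text
the job is handed in; nothing more can be done
None
```

The job is handed in, with no verdict returned: the magnifier is swung aside, and the dish is held level about 7 cm above its pad, pointer at the red stud and bead within about 4 mm of its middle.

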